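Snap the clip cover onto the brush-washing pot

ROBOT

A 6-joint arm with a two-finger parallel gripper is mounted at the origin on the work surface. World frame = base frame: x ahead of the robot, y to its left, z up, the work surface at z = 0. Lengths are in m, angles in rad, forces in N, time in s.
With the tool pointing down it reaches from about 0.3 to 0.875 m from the base axis. Payload 6.4 kg.
Tool frame: the origin (TCP) lies at the very end of the fingers, on their centre line; the grasp point (between the pads) lies 19 mm behind it (ctrl.grip_point_offset is the z of the grasp point in the tool frame, in m); z points along the fingers, y is the direction in which the jaws open and shut (so a half turn about z gives the same grasp; the last joint's range is limited). The gripper opens to 85 mm and grips with 20 to 120 N. Pads are 22 mm wide; open, the fingers measure 114 mm over their backs; the gripper's body (76 mm by 85 mm) begins 54 mm behind the grasp point. The pads swing forward as they close: fully open they stand 13 mm farther back than shut.
Start: joints at [-1.434, 0.181, 1.607, -0, 1.354, -0.206], TCP at [0.193, -0.542, 0.231] pointing down, gripper open.
Joint ranges: [-2.99, 2.99], [-0.89, 2.07], [0.3, 2.58], [-1.14, 4.28], [0, 2.63], [-3.12, 3.12]. Speed limits (rad/s): [2.57, 2.57, 3.01, 3.14, 3.14, 3.14].

INTERFACE

Orientations are given as a unit quaternion [w, x, y, z].
In Python, from bench import status, cams, ctrl gives the robot as it stands.
- The arm moves only by the shell command python3 -m handwheel 'ROWS'. ROWS is JSON, a list of rows, each an object with "grip": the finger opening in cm, from 0 to 8.54; "linear": the shift along the tool's x, y, z in cm, a list of three; "rotation": the turn, a rotation vector about the tool's x, y, z in degrees, a list of three. A call has 1 to 12 rows; each row is the pose to reach, as a shift and turn from the pose commanded when the call began, along the tool's axes at that moment; what a row does not reach only later rows make up. A row lasts 1/12 s, in which the tool goes at most 41.7 mm and 7.16 degrees, less where a joint would pass 70% of its speed; a pose out of reach is approached as far as the arm can. A call with a gripper value outside its range is refused whole. The fingers move at their own pace and stop on an object; the grip force is fixed at half the most. Time passes only in rows, so rows that repeat a pose let the fingers close. It gives the time, the measured TCP pose, the force and the opening at its end, in the units of the state.
- status.get_obs(): the state, without advancing time (a new reading comes with each control period).
- cams.camera(name): name is "scene" or "top" or "wrist"; returns the picture (400x640x3 uint8, red, green, blue); there is no depth.
- cams.camera_info(name): a dict with "fovy" (degrees; the focal length in pixels is half the picture's height over the tangent of half this angle, whatever the lens; pixels are square), "cx", "cy" (the principal point, pixels), "world_from_camera" (4x4, takes a point from camera to world coordinates); the wrist camera has in their place "mount" (4x4, takes a point from camera to tool coordinates, whose origin is the TCP and whose axes are the flange's). Camera axes: x right, y down, z forward; pixel columns grow to the right and rows downward; lengths in m; the calibration is good to about 2 mm. A picture is of the moment at which its call begins: read the wrist's pose just before it. camera_info takes no time and is no camera call.
- ctrl.hand_in(): hands the job in, once; it reports no verdict.
The state is a dict: "time_s": time; "q": joint angles; "dq": joint speeds; "joint_efforts": joint torques, N m; "eef_pos": TCP position; "eef_rot": TCP orientation; "wrist_force": force on the tool from outside, world axes, zero at the start; "torque": the same for the moment, N m; "opening": opening from 0.0 (shut) to 1.0 (fully open).
Only numpy, scipy, OpenCV 4.12 (cv2) and the standard library are available. Lean on these libraries where they do the work, as an engineer would, in place of code of your own. Each camera call takes 0.05 s, during which the arm holds its last target.

TASK

Close the metal brush-washing pot: pick up the red cover with the black clip arms, set it on the pot without dropping it, and press it straight down until the clips snap over the rim all round and it sits fully home and level, then let go. Leave the plain blue cover and the mug of brushes where they stand.

Things in the scene. Friction and masses are not known exactly. Their poses are not given: they have to be found in the camera images.
- pot: Round metal pot, open, empty, screwed to the table. Origin: centre of its underside, z up. Flat steel lip: top 70 mm above the origin, 5 mm thick, 80 mm inner and 100 mm outer diameter; 65 mm deep inside. The red cover set on it first rests on its clips, origin about 52 mm above the pot's; pressed down with 5 to 20 N it snaps home: plate on the rim, cover origin 40 mm above the pot's.
- clip_cover: Red round cover, three sprung black clip arms at its edge (113 mm across, hanging down to 12 mm above the origin); any yaw fits. Stands on its grey plug; origin: centre of plug's underside, z up. Plug 0-30 mm high, 50 mm across at the foot, 76 mm from 13 mm up, centring itself in the pot's mouth; plate 30-34 mm high, 104 mm across; round knob to grip 34-60 mm high, 28 mm across. 0.11-0.18 kg.
- plain_cover: Plain blue flat cover without clips, for another pot: disc 100 mm across and 5 mm thick, with a blue knob 28 mm across from 5 to 29 mm high. Origin at the centre of its underside, z up. A bystander, to be left alone.
- brush_mug: White ceramic mug, 72 mm across and 95 mm high, with five paint brushes standing in it up to 213 mm. Origin at the centre of its underside, z up. A bystander, to be left alone.
Mind the look-alikes: they are no part of the job. What is shaped like the clip_cover but pink is not meant. There is more than one size of the pot; the one meant has the size given above.

How it is judged:
At the end, for the whole second after the job is handed in: The red clip cover is snapped onto the pot: its plate on the rim within 2.5 mm (origin 37 to 42.5 mm above the pot's origin), centred within 6 mm, level within 0.08 rad, at rest and released (z of clip_cover in the frame of pot between 0.037 and 0.0425 m and horizontal distance between clip_cover and pot below 0.006 m and angle between clip_cover's own z axis and vertical below 0.08 rad and linear speed of clip_cover below 0.02 m/s); the robot touches nothing.
It fails at once if the red cover is dropped (it moves faster than 0.7 m/s while the fingers do not touch it) (contact force between the fingers and clip_cover below 0.05 N and linear speed of clip_cover above 0.7 m/s).
It fails at once if the plain blue cover is moved by more than 30 mm (distance of plain_cover from where it was at the start of the episode above 0.03 m).
It fails at once if the mug of brushes is moved by more than 30 mm or tipped by more than 0.3 rad (distance of brush_mug from where it was at the start of the episode above 0.03 m or angle between brush_mug's own z axis and vertical above 0.3 rad).
It also fails if it takes over 40 s, if anything falls off the work surface, if the arm or the gripper's body presses on something with over 40 N, if the wrist force passes 120 N, or if a joint passes its speed limit or range.

## Working session

There is one attempt and no reset: what is moved stays moved. The work goes in short steps, Python scripts to look and compute and a shell command to move; the robot and the scene stay as the last step left them, time stands still between calls to the robot, and variables do not carry over. Pictures are saved under pics/ and viewed, and the job is handed in when it is done.

```bash
mkdir -p pics
cat > h.py <<'E'
import numpy as np, cv2
from bench import status, cams, ctrl
def save(n,f,crop=None,s=1):
    im=cams.camera(n)
    cv2.imwrite('pics/%s_full.png'%f,im[:,:,::-1])
    return im
def ray(info,u,v,W=None):
    f=200/np.tan(np.radians(info['fovy'])/2)
    W=np.array(info['world_from_camera']) if W is None else W
    d=W[:3,:3]@np.array([(u-info['cx'])/f,(v-info['cy'])/f,1])
    return W[:3,3],d
def hit(info,u,v,z,W=None):
    o,d=ray(info,u,v,W); return o+d*(z-o[2])/d[2]
def proj(info,p,W=None):
    f=200/np.tan(np.radians(info['fovy'])/2)
    W=np.array(info['world_from_camera']) if W is None else W
    c=W[:3,:3].T@(np.array(p)-W[:3,3]); return c[0]/c[2]*f+info['cx'],c[1]/c[2]*f+info['cy']
E
python3 - <<'E'
from h import *
for n in ['scene','top','wrist']:
    save(n,n+'0'); print(n,cams.camera_info(n))
o=status.get_obs(); print(o)
E
```

```text
scene {'fovy': 54.08057537682329, 'cx': 316.7332979979681, 'cy': 197.95006283677796, 'world_from_camera': array([[-0.5906111 ,  0.49314641, -0.63873715,  1.21163034],
       [ 0.80682238,  0.34645202, -0.47854847,  0.45316086],
       [-0.01470269, -0.79798347, -0.60249997,  0.63871717],
       [ 0.        ,  0.        ,  0.        ,  1.        ]])}
top {'fovy': 42.12265526037173, 'cx': 322.84435483644205, 'cy': 208.85039498369704, 'world_from_camera': array([[-0.01721304, -0.98804657,  0.15319165,  0.45049077],
       [-0.99984247,  0.01767327,  0.00164292,  0.01656218],
       [-0.00433068, -0.15313924, -0.98819513,  1.07666801],
       [ 0.        ,  0.        ,  0.        ,  1.        ]])}
wrist {'fovy': 60.422628500494646, 'cx': 312.70009591312817, 'cy': 202.66972837478127, 'mount': array([[ 1.85911085e-04, -9.50655250e-01, -3.10249193e-01,
         7.87796854e-02],
       [ 9.99999519e-01, -1.21915182e-04,  9.72799639e-04,
        -5.59968035e-04],
       [-9.62621170e-04, -3.10249225e-01,  9.50654770e-01,
        -1.42720683e-01],
       [ 0.00000000e+00,  0.00000000e+00,  0.00000000e+00,
         1.00000000e+00]])}
{'time_s': 0.15, 'q': array([-1.43432029e+00,  1.81398624e-01,  1.60772766e+00,  1.26179328e-05,
        1.35381516e+00, -2.06286363e-01]), 'dq': array([-0.00127246, -0.0014418 , -0.00304213,  0.00147556,  0.00153185,
        0.00012326]), 'joint_efforts': array([ 6.25623452e-04, -4.45263863e+01, -3.51694143e+01, -3.05355597e-04,
        5.81173968e-03, -3.85551925e-05]), 'eef_pos': array([ 0.1932233 , -0.54113343,  0.23059972]), 'eef_rot': array([-6.73770234e-04,  9.85350160e-01,  1.70542097e-01,  2.96914848e-05]), 'wrist_force': array([ 0.53574332, -0.27470743, -0.12930037]), 'torque': array([-0.01913977,  0.0075666 , -0.05576162]), 'opening': 1.0022489907695786}
```

View pics/scene0_full.png

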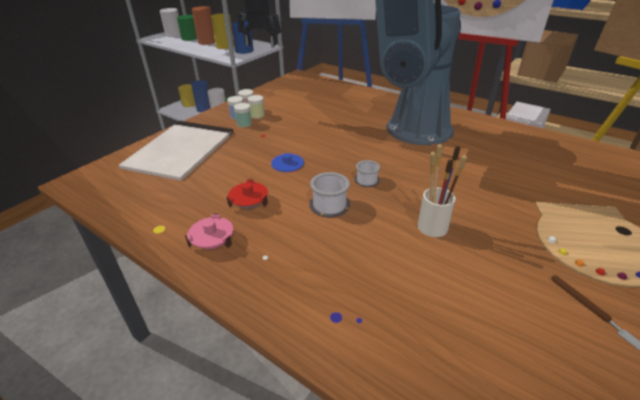

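View pics/top0_full.png

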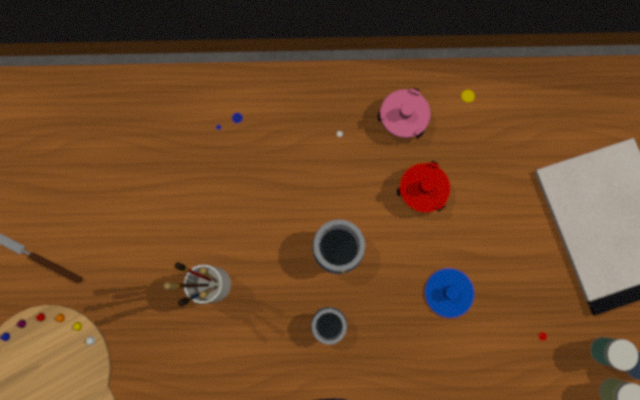

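Candidates (top picture): red clip cover at (425,188), pink look-alike at (405,114), plain blue cover at (449,293). Pots: large at (339,247), small at (329,326). I choose the red cover and, subject to a size check, the large pot. The mug is at (210,284).

Run:
```python
from h import *
im=cv2.imread('pics/top0_full.png'); c=im[60:360,290:500]
cv2.imwrite('pics/topcrop.png',cv2.resize(c[:, :],None,fx=2,fy=2,interpolation=cv2.INTER_CUBIC))
cv2.imwrite('pics/topcrop2.png',np.hstack([cv2.resize(im[145:225,380:470],None,fx=4.4,fy=4.4,interpolation=cv2.INTER_CUBIC),cv2.resize(im[210:290,295:385],None,fx=4.4,fy=4.4,interpolation=cv2.INTER_CUBIC)]))
i=cams.camera_info('top')
hsv=cv2.cvtColor(im,cv2.COLOR_BGR2HSV)
m=((hsv[:,:,0]<4)|(hsv[:,:,0]>176))&(hsv[:,:,1]>200)&(hsv[:,:,2]>110)
n,l,s,ce=cv2.connectedComponentsWithStats(m.astype(np.uint8))
for k in range(1,n):
    if s[k,4]>200: print(s[k],ce[k],hit(i,*ce[k],0.034))
for u,v in [(314,247),(364,247),(339,222),(339,272),(312,326),(347,326)]:print(u,v,hit(i,u,v,0.07))
```

```text
[ 400  162   50   50 1786] [424.72340426 187.14557671] [ 0.65327161 -0.19059222  0.034     ]
314 247 [0.53198875 0.03667591 0.07      ]
364 247 [ 0.5302862  -0.06025294  0.07      ]
339 222 [ 0.57999082 -0.01287246  0.07      ]
339 272 [ 0.48299906 -0.01074051  0.07      ]
312 326 [0.38225409 0.04265453 0.07      ]
347 326 [ 0.381132   -0.02366169  0.07      ]
```

View pics/topcrop2.png

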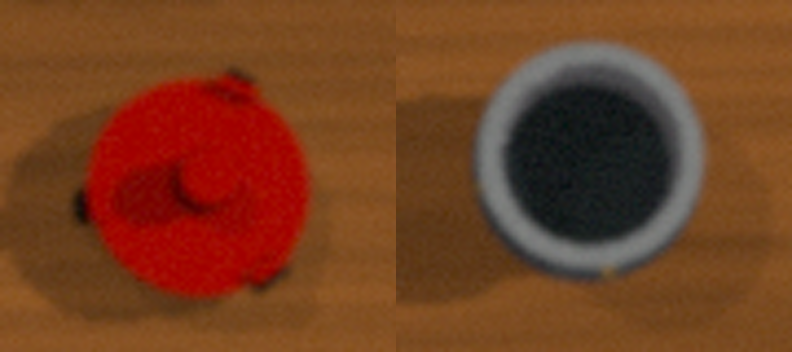

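The red cover has black clip arms at three points (crop: plate centre (425.3,187.5) px). The large pot's lip is about 100 mm across, centred near (339,245.5), so it is the one meant. Next is the hover over the cover.

```bash
cat >> h.py <<'E'
from scipy.spatial.transform import Rotation as Ro
def pose():
    o=status.get_obs(); R=Ro.from_quat(np.roll(o['eef_rot'],-1)).as_matrix(); return np.array(o['eef_pos']),R,o
def shift(t):
    p,R,o=pose(); return R.T@(np.array(t)-p)*100
def wristW():
    p,R,o=pose(); T=np.eye(4); T[:3,:3]=R; T[:3,3]=p; return T@np.array(cams.camera_info('wrist')['mount'])
E
python3 - <<'E'
from h import *
i=cams.camera_info('top')
print('red',hit(i,425.3,187.5,.034),'pot',hit(i,339,245.5,.07))
print(shift([0.653,-0.191,0.2]))
s=cams.camera_info('scene')
for z in (0,.07): print(proj(s,[.534,-.012,z]))
E
```

```text
red [ 0.6525134  -0.19173409  0.034     ] pot [ 0.53404818 -0.01186261  0.07      ]
[ 55.06984332 -17.52006491   3.09893847]
(np.float64(329.6550745712743), np.float64(203.3587096087799))
(np.float64(329.7970449594713), np.float64(181.65742184370112))
```

```bash
python3 -m handwheel '[{"grip":8.5,"linear":[1.5,-0.5,0],"rotation":[0,0,0]},{"grip":8.5,"linear":[4.5,-1.4,0],"rotation":[0,0,0]},{"grip":8.5,"linear":[8,-2.5,0],"rotation":[0,0,0]},{"grip":8.5,"linear":[11.5,-3.7,0],"rotation":[0,0,0]},{"grip":8.5,"linear":[15,-4.8,0],"rotation":[0,0,0]},{"grip":8.5,"linear":[18.5,-5.9,0],"rotation":[0,0,0]},{"grip":8.5,"linear":[22,-7,0],"rotation":[0,0,0]},{"grip":8.5,"linear":[25.5,-8.1,0],"rotation":[0,0,0]},{"grip":8.5,"linear":[29,-9.2,0],"rotation":[0,0,0]},{"grip":8.5,"linear":[32.5,-10.3,0],"rotation":[0,0,0]},{"grip":8.5,"linear":[35,-11.1,0],"rotation":[0,0,0]},{"grip":8.5,"linear":[36.5,-11.6,0],"rotation":[0,0,0]}]'; python3 -c "
from h import *
print(shift([.6525,-.1915,.2]))"
```

```text
time_s: 1.15
eef_pos: [0.5004, -0.3062, 0.2311]
eef_rot: [-0.0, 0.985, 0.172, 0.0]
wrist_force: [-0.9, -0.0, 0.4]
opening: 0.996
[18.19651732 -5.63413542  3.12990294]
```

```bash
python3 -m handwheel '[{"grip":8.5,"linear":[2.5,-0.8,0.5],"rotation":[0,0,0]},{"grip":8.5,"linear":[5.5,-1.7,1],"rotation":[0,0,0]},{"grip":8.5,"linear":[9,-2.8,1.5],"rotation":[0,0,0]},{"grip":8.5,"linear":[12.5,-3.9,2.2],"rotation":[0,0,0]},{"grip":8.5,"linear":[15.5,-4.8,2.7],"rotation":[0,0,0]},{"grip":8.5,"linear":[17.5,-5.4,3],"rotation":[0,0,0]},{"grip":8.5,"linear":[18.2,-5.6,3.1],"rotation":[0,0,0]},{"grip":8.5,"linear":[18.2,-5.6,3.1],"rotation":[0,0,0]},{"grip":8.5,"linear":[18.2,-5.6,3.1],"rotation":[0,0,0]}]'
python3 - <<'E'
from h import *
W=wristW(); i=cams.camera_info('wrist')
save('wrist','w1')
for p in ([.6525,-.1915,.034],[.6525,-.1915,.06]): print(proj(i,p,W))
print(shift([.6525,-.1915,.038]))
E
```

```text
time_s: 1.9
eef_pos: [0.6502, -0.1953, 0.2]
eef_rot: [-0.0, 0.985, 0.171, -0.0]
wrist_force: [-0.0, -0.2, -0.2]
opening: 0.997
(np.float64(309.9729070015365), np.float64(176.304778820232))
(np.float64(309.7608123202952), np.float64(183.58774324367252))
[ 0.40427189 -0.3410959  16.2303451 ]
```

View pics/w1_full.png

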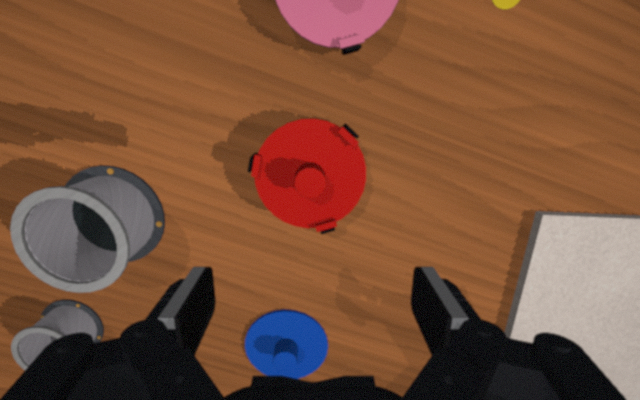

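Run:
```python
from h import *
im=cv2.imread('pics/w1_full.png')
cv2.imwrite('pics/w1crop.png',np.hstack([cv2.resize(im[105:245,240:380],(560,560),interpolation=cv2.INTER_CUBIC)]))
W=wristW(); i=cams.camera_info('wrist')
print(hit(i,310,173,.034,W),hit(i,311,180,.06,W),hit(i,70.5,239,.07,W))
```

```text
[ 0.65518616 -0.19126092  0.034     ] [ 0.65553687 -0.19221778  0.06      ] [ 0.53849434 -0.01292415  0.07      ]
```

View pics/w1crop.png

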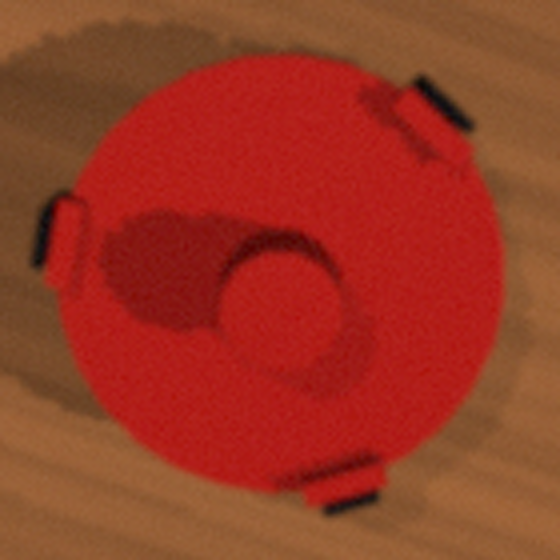

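The red cover with three black clip arms is confirmed, plate centre (310,173) and knob (310,183). The target (0.654, -0.1915) lies between the two cameras' estimates.

```bash
python3 -c "
from h import *
print(shift([.654,-.1915,.038]))"
```

```text
[ 0.54555909 -0.29071813 16.23024932]
```

```bash
python3 -m handwheel '[{"grip":8.5,"linear":[0.2,-0.1,1],"rotation":[0,0,0]},{"grip":8.5,"linear":[0.5,-0.3,3],"rotation":[0,0,0]},{"grip":8.5,"linear":[0.5,-0.3,5.5],"rotation":[0,0,0]},{"grip":8.5,"linear":[0.5,-0.3,8],"rotation":[0,0,0]},{"grip":8.5,"linear":[0.5,-0.3,10.5],"rotation":[0,0,0]},{"grip":8.5,"linear":[0.5,-0.3,13],"rotation":[0,0,0]},{"grip":8.5,"linear":[0.5,-0.3,14.7],"rotation":[0,0,0]},{"grip":8.5,"linear":[0.5,-0.3,15.7],"rotation":[0,0,0]},{"grip":8.5,"linear":[0.5,-0.3,16.2],"rotation":[0,0,0]},{"grip":8.5,"linear":[0.5,-0.3,16.2],"rotation":[0,0,0]},{"grip":8.5,"linear":[0.5,-0.3,16.2],"rotation":[0,0,0]}]'
python3 - <<'E'
from h import *
save('scene','s1');im=cv2.imread('pics/s1_full.png')
save('wrist','w2');w=cv2.imread('pics/w2_full.png')
cv2.imwrite('pics/a.png',np.vstack([cv2.resize(im[120:240,180:340],(640,480),interpolation=cv2.INTER_CUBIC)]))
cv2.imwrite('pics/b.png',w)
E
```

```text
time_s: 2.87
eef_pos: [0.6548, -0.1919, 0.0393]
eef_rot: [0.0, 0.985, 0.17, 0.001]
wrist_force: [-0.2, -0.6, 0.5]
opening: 0.99
```

View pics/a.png

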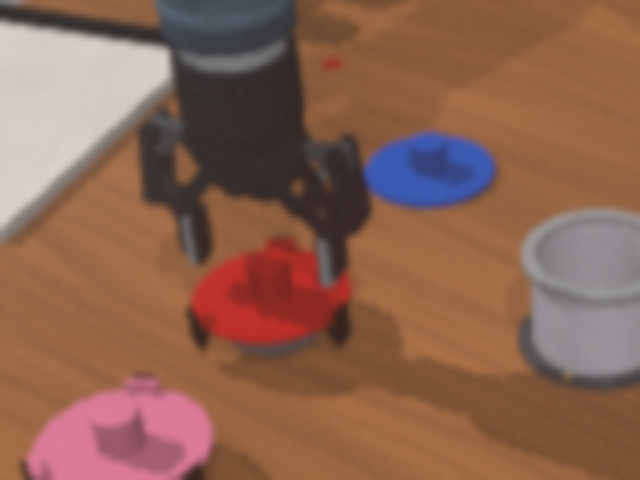

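View pics/b.png

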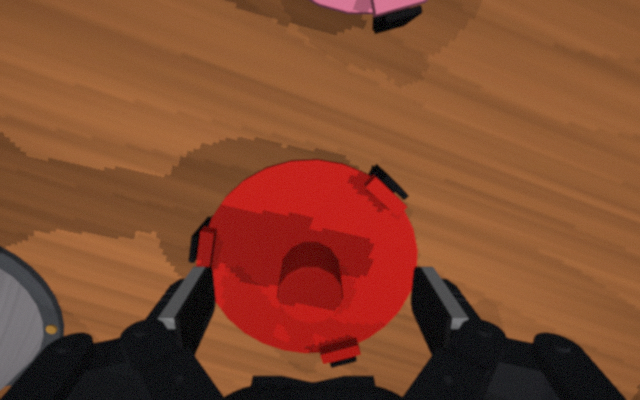

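The fingers straddle the knob (wrist picture: knob top (310,288), finger tips (205,270) and (425,270)). Closing on it now.

```bash
python3 -m handwheel '[{"grip":6,"linear":[0,0,0],"rotation":[0,0,0]},{"grip":5,"linear":[0,0,0],"rotation":[0,0,0]},{"grip":4,"linear":[0,0,0],"rotation":[0,0,0]},{"grip":3,"linear":[0,0,0],"rotation":[0,0,0]},{"grip":2,"linear":[0,0,0],"rotation":[0,0,0]},{"grip":1,"linear":[0,0,0],"rotation":[0,0,0]},{"grip":0,"linear":[0,0,0],"rotation":[0,0,0]},{"grip":0,"linear":[0,0,0],"rotation":[0,0,0]},{"grip":0,"linear":[0,0,0],"rotation":[0,0,0]},{"grip":0,"linear":[0,0,0],"rotation":[0,0,0]}]'
python3 - <<'E'
from h import *
save('wrist','w3')
E
```

```text
time_s: 3.8
eef_pos: [0.6546, -0.1911, 0.0388]
eef_rot: [0.0, 0.985, 0.171, 0.0]
wrist_force: [-0.4, 1.7, 4.8]
opening: 0.303
```

View pics/w3_full.png

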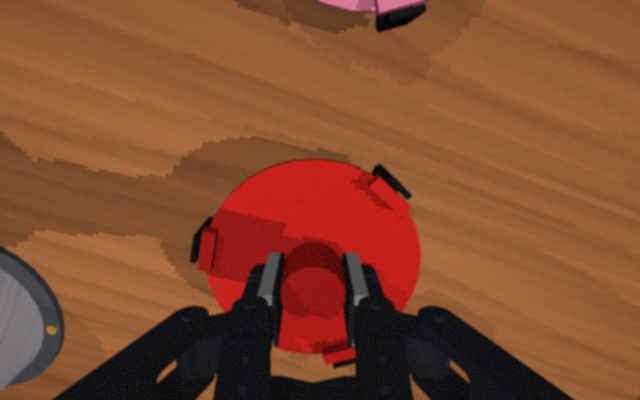

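Gripped at opening 0.303, knob between the pads. Lifting 11 cm.

```bash
python3 -m handwheel '[{"grip":0,"linear":[0,0,-0.4],"rotation":[0,0,0]},{"grip":0,"linear":[0,0,-1.2],"rotation":[0,0,0]},{"grip":0,"linear":[0,0,-2.2],"rotation":[0,0,0]},{"grip":0,"linear":[0,0,-3.5],"rotation":[0,0,0]},{"grip":0,"linear":[0,0,-5],"rotation":[0,0,0]},{"grip":0,"linear":[0,0,-6.5],"rotation":[0,0,0]},{"grip":0,"linear":[0,0,-8],"rotation":[0,0,0]},{"grip":0,"linear":[0,0,-9.4],"rotation":[0,0,0]},{"grip":0,"linear":[0,0,-10.4],"rotation":[0,0,0]},{"grip":0,"linear":[0,0,-11],"rotation":[0,0,0]},{"grip":0,"linear":[0,0,-11],"rotation":[0,0,0]},{"grip":0,"linear":[0,0,-11],"rotation":[0,0,0]}]'
python3 - <<'E'
from h import *
save('wrist','w4')
save('scene','s4')
print(shift([.5355,-.012,.149]))
E
```

```text
time_s: 4.85
eef_pos: [0.6543, -0.1912, 0.1483]
eef_rot: [0.0, 0.985, 0.171, 0.0]
wrist_force: [0.1, -0.3, -1.8]
opening: 0.303
[ -5.11661812 -20.81698097  -0.15657526]
```

View pics/w4_full.png

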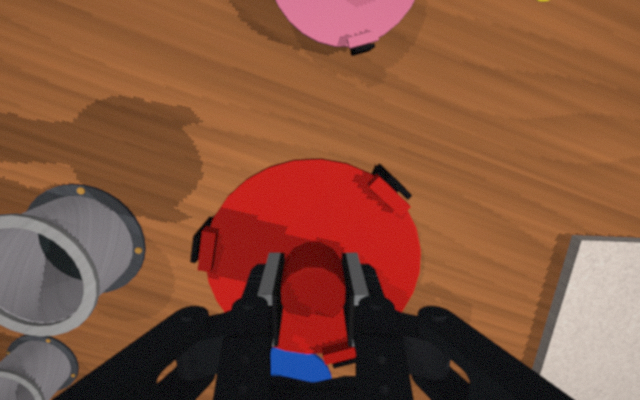

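View pics/s4_full.png

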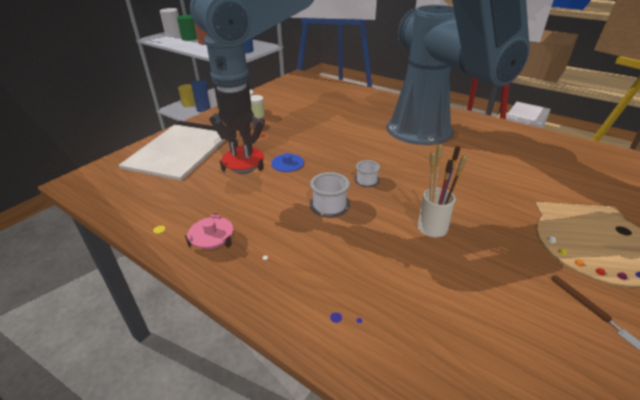

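Cover held level (plate spans x 207–420, y 158–353 in the wrist picture, same as before lifting). Blue cover undisturbed.

```bash
python3 - <<'E'
from h import *
W=wristW();i=cams.camera_info('wrist')
print(hit(i,313.5,255.5,.1435,W), pose()[0])
E
python3 -m handwheel '[{"grip":0,"linear":[-0.3,-1,0],"rotation":[0,0,0]},{"grip":0,"linear":[-0.7,-2.7,0],"rotation":[0,0,0]},{"grip":0,"linear":[-1.2,-5,0],"rotation":[0,0,0]},{"grip":0,"linear":[-1.8,-7.5,0],"rotation":[0,0,0]},{"grip":0,"linear":[-2.5,-10.2,0],"rotation":[0,0,0]},{"grip":0,"linear":[-3.2,-13,0],"rotation":[0,0,0]},{"grip":0,"linear":[-3.8,-15.6,0],"rotation":[0,0,0]},{"grip":0,"linear":[-4.4,-18,0],"rotation":[0,0,0]},{"grip":0,"linear":[-4.8,-19.7,0],"rotation":[0,0,0]},{"grip":0,"linear":[-5.1,-20.8,0],"rotation":[0,0,0]},{"grip":0,"linear":[-5.1,-20.8,0],"rotation":[0,0,0]},{"grip":0,"linear":[-5.1,-20.8,0],"rotation":[0,0,0]}]'
python3 - <<'E'
from h import *
save('top','t5');save('scene','s5')
im=cv2.imread('pics/t5_full.png');s=cv2.imread('pics/s5_full.png')
cv2.imwrite('pics/c.png',np.hstack([cv2.resize(im[190:290,290:390],(400,400),interpolation=cv2.INTER_CUBIC),cv2.resize(s[120:230,275:385],(400,400),interpolation=cv2.INTER_CUBIC)]))
p,R,o=pose();print(p)
i=cams.camera_info('scene');q=[.534,-.012,0.07];print(proj(i,q))
E
```

```text
[ 0.65819385 -0.18920473  0.1435    ] [ 0.65365235 -0.19086114  0.14704717]
time_s: 5.95
eef_pos: [0.5363, -0.0123, 0.1482]
eef_rot: [0.0, 0.985, 0.171, 0.0]
wrist_force: [0.8, -0.0, -0.8]
opening: 0.306
[ 0.53704329 -0.01323488  0.14840689]
(np.float64(329.7970449594713), np.float64(181.65742184370112))
```

View pics/c.png

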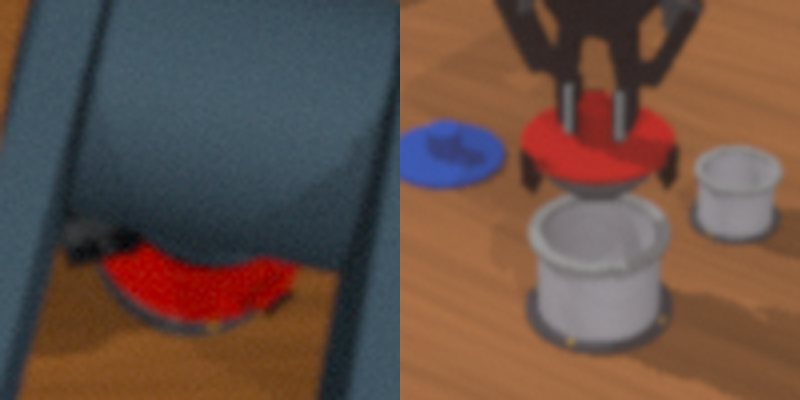

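Run:
```python
import cv2,numpy as np
s=cv2.imread('pics/s5_full.png')
cv2.imwrite('pics/d.png',cv2.resize(s[140:205,300:370],(700,650)[:2] if 0 else (630,585),interpolation=cv2.INTER_CUBIC))
```

```text
(no output)
```

View pics/d.png

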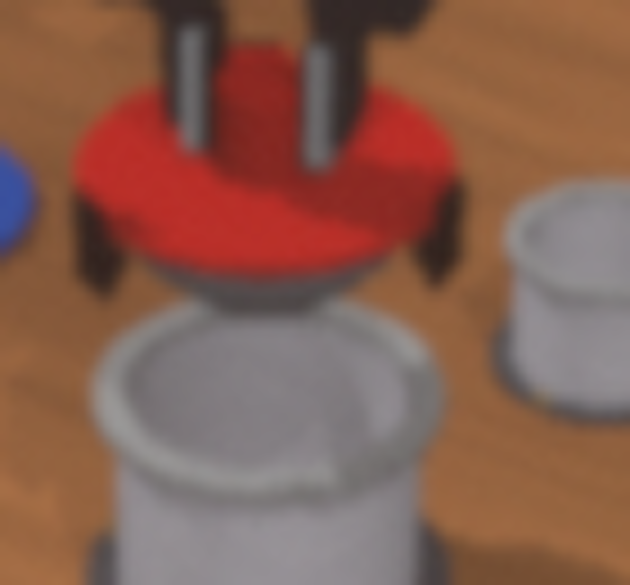

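Run:
```python
from h import *
from scipy.optimize import least_squares
i=cams.camera_info('scene')
t=np.linspace(0,2*np.pi,200)
def ext(c,r,z0,z1):
    P=np.array([proj(i,[c[0]+r*np.cos(a),c[1]+r*np.sin(a),z]) for z in(z0,z1) for a in t])
    return np.array([P[:,0].min(),P[:,0].max(),P[:,1].max()])
def px(l,r,b): return np.array([l/9+300,r/9+300,b/9+140])-.0
for nm,m,r,z0,z1 in [('plate',px(73,458,277),.052,.1394,.1434),('lip',px(92,445,500),.05,.065,.07)]:
    s=least_squares(lambda c:ext(c,r,z0,z1)-m,[.534,-.012]);print(nm,s.x,s.fun)
```

```text
plate [ 0.53781173 -0.01081925] [-0.07038803  0.07001408 -0.0107627 ]
lip [ 0.53602411 -0.01057951] [-0.0830615   0.0826753  -0.01071964]
```

Scene fit: the plate centre is 1.8 mm too far in x relative to the lip, so I correct by -1.5 mm and descend to just above the clips' contact.

```bash
python3 -m handwheel '[{"grip":0,"linear":[-0.1,0,0.3],"rotation":[0,0,0]},{"grip":0,"linear":[-0.14,-0.05,1],"rotation":[0,0,0]},{"grip":0,"linear":[-0.14,-0.05,1.9],"rotation":[0,0,0]},{"grip":0,"linear":[-0.14,-0.05,2.8],"rotation":[0,0,0]},{"grip":0,"linear":[-0.14,-0.05,3.6],"rotation":[0,0,0]},{"grip":0,"linear":[-0.14,-0.05,4.3],"rotation":[0,0,0]},{"grip":0,"linear":[-0.14,-0.05,4.8],"rotation":[0,0,0]},{"grip":0,"linear":[-0.14,-0.05,5.2],"rotation":[0,0,0]},{"grip":0,"linear":[-0.14,-0.05,5.2],"rotation":[0,0,0]},{"grip":0,"linear":[-0.14,-0.05,5.2],"rotation":[0,0,0]}]'
python3 - <<'E'
from h import *
save('scene','s6');s=cv2.imread('pics/s6_full.png')
cv2.imwrite('pics/e.png',cv2.resize(s[145:225,290:370],(560,560),interpolation=cv2.INTER_CUBIC))
E
```

```text
time_s: 6.88
eef_pos: [0.535, -0.0124, 0.0962]
eef_rot: [-0.0, 0.985, 0.171, -0.0]
wrist_force: [-0.4, 0.6, -2.0]
opening: 0.306
```

View pics/e.png

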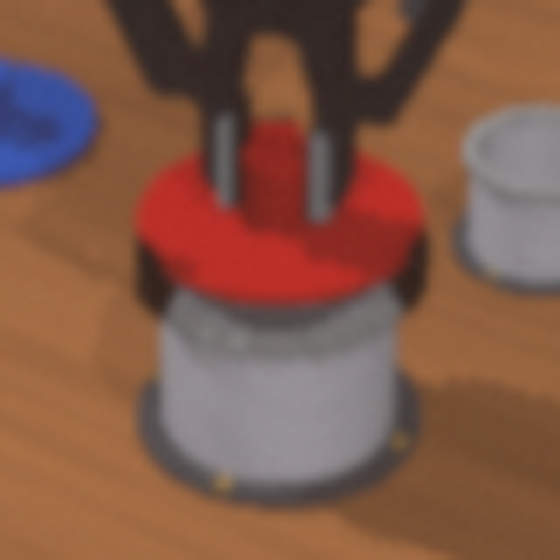

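Plug in the mouth with no side force, and the clips straddle the lip evenly (left (150,280), right (412,270) in the crop). Lowering slowly onto the clips.

```bash
python3 -m handwheel '[{"grip":0,"linear":[0,0,0.2],"rotation":[0,0,0]},{"grip":0,"linear":[0,0,0.4],"rotation":[0,0,0]},{"grip":0,"linear":[0,0,0.6],"rotation":[0,0,0]},{"grip":0,"linear":[0,0,0.75],"rotation":[0,0,0]},{"grip":0,"linear":[0,0,0.75],"rotation":[0,0,0]},{"grip":0,"linear":[0,0,0.75],"rotation":[0,0,0]}]'
```

```text
time_s: 7.43
eef_pos: [0.5354, -0.0125, 0.0891]
eef_rot: [0.0, 0.985, 0.171, 0.001]
wrist_force: [1.8, 0.8, 0.8]
opening: 0.304
```

```bash
python3 -m handwheel '[{"grip":0,"linear":[0,0,0.15],"rotation":[0,0,0]},{"grip":0,"linear":[0,0,0.3],"rotation":[0,0,0]},{"grip":0,"linear":[0,0,0.45],"rotation":[0,0,0]},{"grip":0,"linear":[0,0,0.45],"rotation":[0,0,0]}]'; python3 -m handwheel '[{"grip":0,"linear":[0,0,0.15],"rotation":[0,0,0]},{"grip":0,"linear":[0,0,0.3],"rotation":[0,0,0]},{"grip":0,"linear":[0,0,0.4],"rotation":[0,0,0]},{"grip":0,"linear":[0,0,0.4],"rotation":[0,0,0]}]'
```

```text
time_s: 7.77
eef_pos: [0.5354, -0.0125, 0.0847]
eef_rot: [0.0, 0.985, 0.171, 0.001]
wrist_force: [3.0, 0.8, 1.9]
opening: 0.305
time_s: 8.1
eef_pos: [0.5353, -0.0122, 0.0797]
eef_rot: [-0.0, 0.985, 0.171, 0.0]
wrist_force: [5.2, 2.3, -3.8]
opening: 0.303
```

```bash
python3 -m handwheel '[{"grip":0,"linear":[0,0,0.1],"rotation":[0,0,0]},{"grip":0,"linear":[0,0,0.2],"rotation":[0,0,0]},{"grip":0,"linear":[0,0,0.2],"rotation":[0,0,0]},{"grip":0,"linear":[0,0,0.2],"rotation":[0,0,0]}]'
python3 - <<'E'
from h import *
save('scene','s7');s=cv2.imread('pics/s7_full.png')
cv2.imwrite('pics/f.png',cv2.resize(s[145:225,290:370],(560,560),interpolation=cv2.INTER_CUBIC))
E
```

```text
time_s: 8.43
eef_pos: [0.5354, -0.0122, 0.0787]
eef_rot: [-0.0, 0.985, 0.171, 0.001]
wrist_force: [2.8, 3.7, 3.7]
opening: 0.302
```

View pics/f.png

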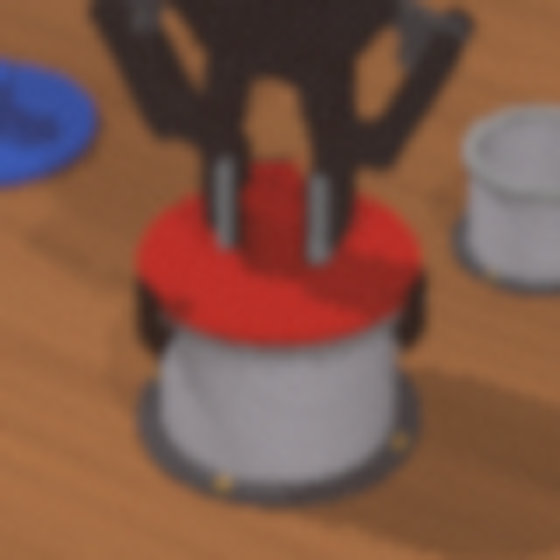

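Plate appears on the lip (bottom edge at (275,345) in the crop, lip hidden). Pressing a little more to confirm solid resistance.

```bash
python3 -m handwheel '[{"grip":0,"linear":[0,0,0.1],"rotation":[0,0,0]},{"grip":0,"linear":[0,0,0.2],"rotation":[0,0,0]},{"grip":0,"linear":[0,0,0.3],"rotation":[0,0,0]},{"grip":0,"linear":[0,0,0.3],"rotation":[0,0,0]}]'
```

```text
time_s: 8.82
eef_pos: [0.5355, -0.0122, 0.0785]
eef_rot: [0.0, 0.985, 0.171, 0.0]
wrist_force: [-8.8, 5.9, 29.8]
opening: 0.303
```

Firm stop at TCP z 0.0785 with 30 N, the expected home height. Relaxing, opening and retreating.

```bash
python3 -m handwheel '[{"grip":0,"linear":[0,0,-0.2],"rotation":[0,0,0]},{"grip":0,"linear":[0,0,-0.3],"rotation":[0,0,0]},{"grip":2,"linear":[0,0,-0.3],"rotation":[0,0,0]},{"grip":4,"linear":[0,0,-0.3],"rotation":[0,0,0]},{"grip":6,"linear":[0,0,-0.3],"rotation":[0,0,0]},{"grip":8,"linear":[0,0,-0.3],"rotation":[0,0,0]},{"grip":8,"linear":[0,0,-0.3],"rotation":[0,0,0]},{"grip":8,"linear":[0,0,-0.3],"rotation":[0,0,0]},{"grip":8,"linear":[0,0,-0.3],"rotation":[0,0,0]}]'
python3 -m handwheel '[{"grip":8,"linear":[0,0,-0.5],"rotation":[0,0,0]},{"grip":8,"linear":[0,0,-1.5],"rotation":[0,0,0]},{"grip":8,"linear":[0,0,-3],"rotation":[0,0,0]},{"grip":8,"linear":[0,0,-5],"rotation":[0,0,0]},{"grip":8,"linear":[0,0,-7],"rotation":[0,0,0]},{"grip":8,"linear":[0,0,-9],"rotation":[0,0,0]},{"grip":8,"linear":[0,0,-11],"rotation":[0,0,0]},{"grip":8,"linear":[0,0,-12],"rotation":[0,0,0]},{"grip":8,"linear":[0,0,-12],"rotation":[0,0,0]},{"grip":8,"linear":[0,0,-12],"rotation":[0,0,0]}]'
python3 - <<'E'
from h import *
save('scene','s8');s=cv2.imread('pics/s8_full.png')
save('wrist','w8')
cv2.imwrite('pics/g.png',cv2.resize(s[145:225,290:370],(560,560),interpolation=cv2.INTER_CUBIC))
E
```

```text
time_s: 9.57
eef_pos: [0.5346, -0.0125, 0.078]
eef_rot: [-0.0, 0.985, 0.17, -0.0]
wrist_force: [-0.3, 0.3, 0.6]
opening: 0.932
time_s: 10.4
eef_pos: [0.5351, -0.0125, 0.1987]
eef_rot: [0.0, 0.985, 0.171, 0.001]
wrist_force: [0.9, 0.5, -0.8]
opening: 0.934
```

View pics/g.png

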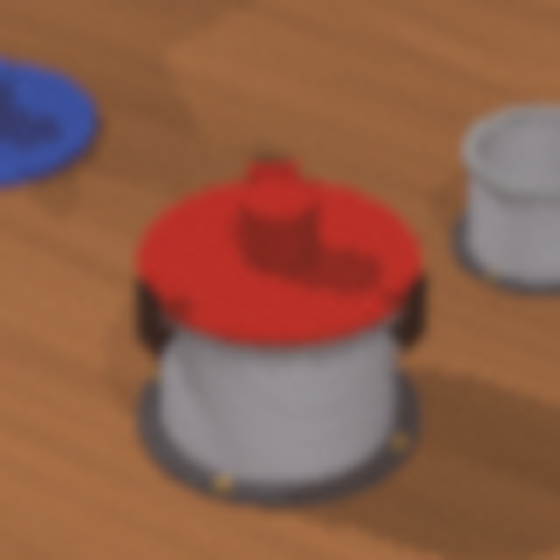

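View pics/w8_full.png

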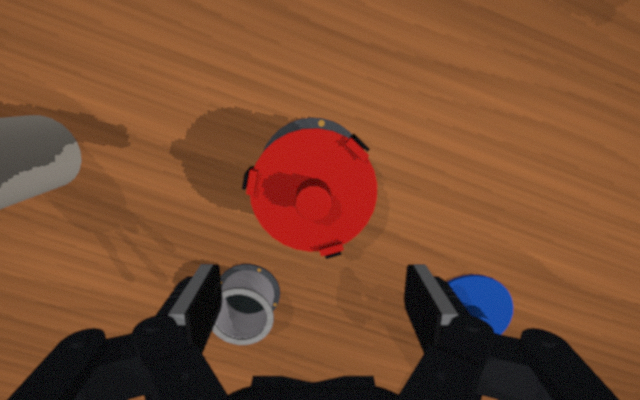

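Run:
```python
from h import *
from scipy.optimize import least_squares
i=cams.camera_info('scene');t=np.linspace(0,2*np.pi,200)
def ext(c,z0,z1,r=.052):
    P=np.array([proj(i,[c[0]+r*np.cos(a),c[1]+r*np.sin(a),z]) for z in(z0,z1) for a in t])
    return np.array([P[:,0].min(),P[:,0].max(),P[:,1].max()])
m=np.array([137/7+290,423/7+290,347/7+145])
for z in (.070,.074): print(z,(s:=least_squares(lambda c:ext(c,z,z+.004)-m,[.534,-.012])).x,s.fun)
j=cams.camera_info('wrist');W=wristW()
print(hit(j,313,189.5,.074,W))
ctrl.hand_in()
```

```text
0.07 [ 0.53635441 -0.00987182] [-0.11607742  0.11551346 -0.01564165]
0.074 [ 0.54074089 -0.00686851] [-0.2551188   0.25387092 -0.03460239]
[ 0.5368335  -0.01109224  0.074     ]
the job is handed in; nothing more can be done
```

I picked up the red clip cover by its knob, set it on the large pot, pressed it home, released it and handed in at about 10.5 s. The hand-in gave no verdict.

- **Press:** after the clips snapped, the cover met a firm stop under about 30 N. The fingertips (TCP) stopped at z 0.0785 m, which puts the cover's origin about 40 mm above the pot's.
- **Final pictures:** the plate sits on the lip and looks level. Two clips are seen over the rim from the scene camera, and all three are in place in the wrist view.
- **Centring:** with the plate at home height, the scene fit puts it at (0.5364, -0.0099), against (0.5360, -0.0106) for the pot's lip. The wrist view gives (0.5368, -0.0111). All agree within about 1 mm.
- **Camera disagreements:** the top camera placed the pot about 2 mm nearer in x than the scene camera, and the wrist camera, from a distance, about 2.5 mm farther. I therefore aligned the cover to the lip within the scene picture alone.
- **Side force:** it reached about 10 N while pressing and was gone after release.
- **Bystanders:** I did not touch the blue cover or the mug. I only checked them by eye in the pictures and did not measure their positions.
- **End state:** the gripper was open, about 12 cm above its release position, and the wrist force read about zero.

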